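Open the dial lock of the reagent box and show it

TASK

The grey steel reagent box is locked, and the lock's code is four clicks: turn the lock's black dial until its red line clicks in at the fourth white tick clockwise (seen from above) from the yellow mark, then pull the straight shackle, with its black knob, fully out to its stop while the lock still sits on the staple. Then lift the lock off the staple for your witness to see, and finish while holding it in the gripper: still, level, shackle open, a good hand's breadth (about 10 cm) above where it sat. Leave the petri dish, timer and pen where they are.

Things in the scene. Friction and masses are not known exactly. Their poses are not given: they have to be found in the camera images.
- lockbox: Low grey steel box, 240 (x) x 280 (y) x 78 mm high, fixed; origin at the centre of its underside, z up, -x its front. Front half of the top: a fixed deck; rear half: a lid with a steel hasp strap (46 mm wide, 3 mm thick) folded forward over the deck and the staple. The hasp's knuckle at x = +5 mm stands 8 mm high; the rest of the top is flat.
- staple (a point): Centre of the staple at the height of the strap's upper face (81 mm above the box's underside), where the lock's underside rests. The staple, a bow of 7 mm round bar in the box's x-z plane, stands up through a slot of the strap: 35 mm wide over its outside, 27 mm high above the strap.
- lock: Loose brass straight-shackle padlock, about 0.45 kg, set over the staple with 1.5 mm play. Origin on the dial's axis at the underside, z up. Case: x -30 to +45, y -28 to +28 (56 mm wide to grip), z 0 to 42 mm; pocket for the staple centred at x = -9 mm; centre of mass near x = +10 mm. +x: the way the shackle pulls, to the robot's left. Lifts straight up once open.
- index (a point): The yellow mark on top of the lock's case, beside the dial (lock +y side, towards the robot), 42 mm above the underside; it is the first of 12 ticks, 30 degrees apart, round the dial; the others are thin and white.
- lock_dial (a joint): Angle of the dial, rad, growing clockwise seen from above: 0 with the red line at the yellow mark, a click every 0.524 rad, 2.094 at the code; it turns without end (a full turn more is the same). Turning takes about 0.08 N m; let go, it snaps into the nearest notch. The shackle is blocked after 2 mm unless the dial is within about 0.1 rad of the code.
- dial_top (a point): Centre of the top face of the dial's ribbed round black grip, on the dial's axis, 66 mm above the lock's underside. The grip is 34 mm in diameter and reaches 20 mm down to a 41 mm wide, 3.5 mm thick flange that lies on the case's top.
- dial_line (a point): End of the red line at the rim of the dial's top face, 16.5 mm from the axis; it turns with the dial.
- lock_shackle (a joint): How far the shackle is pulled out along the lock's +x, m: 0 locked, 0.024 fully open at its stop. It slides with about 2 N of friction and stays where it is left; its bar passes through the staple until it is about 14 mm out.
- shackle_knob (a point): Centre of the top of the shackle's upright round black pull knob, 44 mm above the lock's underside and, when shut, 64 mm from the dial's axis along the lock's +x. Knob 15.6 mm in diameter, gripped within 19 mm below this point; 11 mm lie between it and the lock's case when shut. It moves with the shackle.
- petri: Loose petri dish with lid, 60 mm in diameter, 15 mm high, origin under its centre; to be left alone.
- pen: Loose white marker pen with black cap, 135 mm long, 18 mm thick, lying along its y; to be left alone.
- timer: Loose small white lab timer, 58 x 64 x 19 mm, with two grey keys and a red one, origin under its centre; to be left alone.
Not all that is in view belongs to the job. Leave any orange or turquoise look-alike of the lock alone.

How it is judged:
By the outcome, as a careful person would: the job done as asked, in the order asked, and still so for the second after the job is handed in, while the arm keeps its last pose, push and grip.
It also fails if it takes over 67 s, if anything falls off the work surface, if the arm or the gripper's body presses on something with over 40 N, if the wrist force passes 120 N, or if a joint passes its speed limit or range.

ROBOT

A 7-joint arm with a two-finger parallel gripper is mounted at the origin on a cart in front of the work surface, level with it; the furniture and walls round the work are solid. World frame = base frame: x ahead of the robot, y to its left, z up, the work surface at z = 0. Lengths are in m, angles in degrees, forces in N, time in s.
With the tool pointing down it reaches from about 0.425 to 0.875 m from the base axis. Payload 4.7 kg.
Tool frame: the origin (TCP) lies at the very end of the fingers, on their centre line; the grasp point (between the pads) lies 19 mm behind it; z points along the fingers, y is the line along which they close (so a half turn about z gives the same grasp; the last joint's range is limited). The gripper opens to 87 mm and grips with 3 to 60 N. Pads are 19 mm wide; open, the fingers measure 117 mm over their backs; the gripper's body (75 mm by 190 mm) begins 51 mm behind the grasp point.
Start: joints at [65.724, 18.392, -4.016, 83.108, 1.295, 78.541, -3.26], TCP at [0.276, -0.589, 0.223] pointing down, gripper open.
Joint ranges: [-163.93, 163.93], [-17.29, 119.83], [-79.2, 71.16], [3.27, 140.29], [-89.18, 269.18], [5.43, 117.66], [-154.24, 154.24]. Speed limits (degrees/s): [147.25, 147.25, 180, 180, 180, 180, 180].

INTERFACE

Orientations are given as [roll, pitch, yaw] about the fixed x, y, z axes, in that order (R = Rz(yaw) Ry(pitch) Rx(roll)).
In Python, from cell import get_obs, read_camera, sign_off, silhouettes gives the robot as it stands.
- The arm moves only by the tool play_rows, never from a script. Its argument "steps" is a list that holds one entry, the list of rows, each a list of 7 numbers: the shift along the tool's x, y, z in m, then the turn, a rotation vector about the tool's x, y, z in rad, then the finger opening in m, from 0 to 0.087. A call has 1 to 12 rows; each row shifts and turns the commanded pose from where the row before left it, along the tool's axes as they then stand; what a row does not reach is not made up. A row lasts 1/10 s, in which the tool goes at most 50 mm and 8.59 degrees, less where a joint would pass 70% of its speed; a pose out of reach is approached as far as the arm can. A call is refused whole if a number of a shift passes 0.05 or a number of a turn 0.15, either way. A call with a gripper value outside its range is refused whole. The fingers move at their own pace and stop on an object; "force" is the grip in N (left out, the last holds). Time passes only in rows, so rows that do not move let the fingers close. It gives the time, the measured TCP pose, the force, the opening and the grip force at its end, in the units of the state.
- get_obs(): the state, without advancing time (a new reading comes with each control period).
- read_camera(name): name is "scene" or "top"; returns a dict with "frame" (480x640x3 uint8, red, green, blue), "intrinsics" (3x3 intrinsics, pixels), "k1" (the pictures are not rectified: a ray, as slopes to the right and down, at radius r is drawn at 1 + k1 r^2 times it, then the intrinsics apply), "view" (4x4, takes a point from world to camera coordinates). Camera axes: x right, y up, looking along -z (the intrinsics and any distortion apply to the point x, -y, -z); pixel columns grow to the right and rows downward; lengths in m; the calibration is good to about 2 mm. A picture is of the moment at which its call begins. There is no depth.
- sign_off(): hands the job in; it is judged then, once.
Trained networks look in the newest picture that a camera, given by its name, has taken for a name from the list of things; names that differ only in an ending like _2 or _b are one class to them, and where a whole thing is asked for, a point or a joint stands for the part that bears it (a point fixed in the world has none). Each returns a list of dicts, best first, with "p" (0 to 1); they miss things now and then, are a little off and sometimes report something else, mostly with a low value. They report only what shows in the picture. A call takes as long as a camera call. They do not tell look-alikes from the thing itself.
- silhouettes(camera, name): "pixels" (480x640 bool, what is visible of it) and "extent" ([left, top, right, bottom] in pixels, round what is visible of it).
The state is a dict: "time_s": time; "qpos": joint angles; "joint_velocities": joint speeds; "effort": joint torques, N m; "tool_pos": TCP position; "tool_rot": TCP orientation; "force": force on the tool from outside, world axes, zero at the start; "wrist_torque": the same for the moment, N m; "grip_width": finger opening in m; "grasp_force": force on a finger pad.
Only numpy, scipy, OpenCV 4.12 (cv2) and the standard library are available. Lean on these libraries where they do the work, as an engineer would, in place of code of your own. Each camera call takes 0.05 s, during which the arm holds its last target. There are 200 camera calls.

## Working session

There is one attempt and no reset: what is moved stays moved. The work goes in short steps, Python scripts to look and compute and a tool call to move; the robot and the scene stay as the last step left them, time stands still between calls to the robot, and variables do not carry over. Pictures are saved under pics/ and viewed, at most 10 in all, crops included, and the job is handed in when it is done.

Besides the shell and the picture viewer there is one more tool, called after ">>>" by a JSON object that holds its "op" and its "data", one argument or row to a line. play_rows: Moves the arm, as the interface text tells. Its arguments: {"type":"object","properties":{"steps":{"type":"array","items":{"type":"array","items":{"type":"array","items":{"type":"number"}}}},"force":{"type":"number"}},"required":["steps"]}

```bash
ls; mkdir -p pics; python3 - <<'E'
from cell import *
import cv2,numpy as np
o=get_obs(); print({k:np.round(v,4) for k,v in o.items()})
ims=[]
for c in("scene","top"):
    r=read_camera(c); cv2.imwrite(f"pics/{c}0.png",r["frame"][:,:,::-1]); print(c,r["intrinsics"],r["k1"],r["view"])
    for n in("lock","lockbox","lock_dial","lock_shackle","petri","pen","timer"):
        print(n,[(round(d["p"],2),d["extent"]) for d in silhouettes(c,n)])
E
```

```text
pics
{'time_s': np.float64(0.0), 'qpos': array([65.724 , 18.4379, -4.0151, 83.1776,  1.296 , 78.5401, -3.2603]), 'joint_velocities': array([ 0.0495,  0.0181,  0.0852, -0.0243,  0.0087, -0.0318, -0.0085]), 'effort': array([ 1.00000e-04, -4.91283e+01, -4.03700e-01, -3.12535e+01,
       -6.39000e-02,  4.35000e-02,  2.00000e-04]), 'tool_pos': array([ 0.2753, -0.5882,  0.2215]), 'tool_rot': array([-1.798897e+02,  7.000000e-03,  2.508530e+01]), 'force': array([ 0.0819, -0.0474,  0.3083]), 'wrist_torque': array([-0.0223, -0.0242, -0.0093]), 'grasp_force': np.float64(0.0), 'grip_width': np.float64(0.0869)}
scene [[562.69164061   0.         316.70728374]
 [  0.         562.69164061 231.31749353]
 [  0.           0.           1.        ]] -0.06582987380199268 [[-0.79146371 -0.61092945  0.01871883  0.47328573]
 [ 0.46682179 -0.58443508  0.66371158 -0.2888609 ]
 [-0.39454101  0.53404199  0.74775434 -1.09685481]
 [ 0.          0.          0.          1.        ]]
lock [(0.97, [344.8, 278.8, 395.4, 318.4]), (0.96, [250.5, 227.8, 299.0, 273.7]), (0.76, [162.7, 303.8, 214.0, 340.4])]
lockbox [(0.62,
[... 774 characters left out ...]
ck [(0.76, [183.5, 178.2, 226.8, 210.3]), (0.69, [301.1, 283.2, 346.1, 321.8]), (0.66, [262.9, 206.7, 313.1, 237.0])]
lockbox [(0.75, [240.7, 137.0, 380.1, 259.3]), (0.67, [263.4, 215.5, 272.3, 220.0])]
lock_dial [(0.79, [288.9, 210.7, 302.0, 229.2]), (0.69, [309.4, 293.3, 325.5, 307.9]), (0.57, [189.5, 184.3, 206.8, 198.3])]
lock_shackle [(0.6, [262.9, 214.1, 276.6, 221.1]), (0.49, [220.9, 197.4, 228.6, 209.0]), (0.45, [336.5, 311.1, 344.9, 322.0])]
petri [(0.77, [398.5, 301.6, 422.1, 327.5])]
pen [(0.68, [397.3, 303.1, 422.7, 326.4]), (0.59, [225.0, 328.1, 265.1, 370.6]), (0.33, [262.8, 206.0, 312.0, 236.7])]
timer [(0.97, [436.8, 124.3, 469.6, 156.8]), (0.3, [285.8, 211.6, 300.5, 228.5])]
```

View pics/scene0.png

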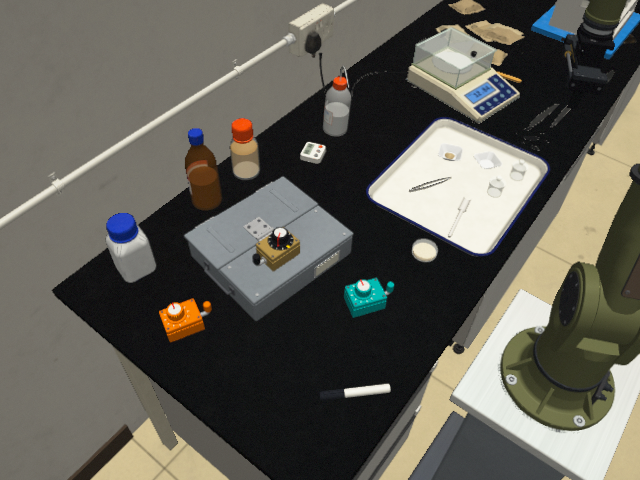

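View pics/top0.png

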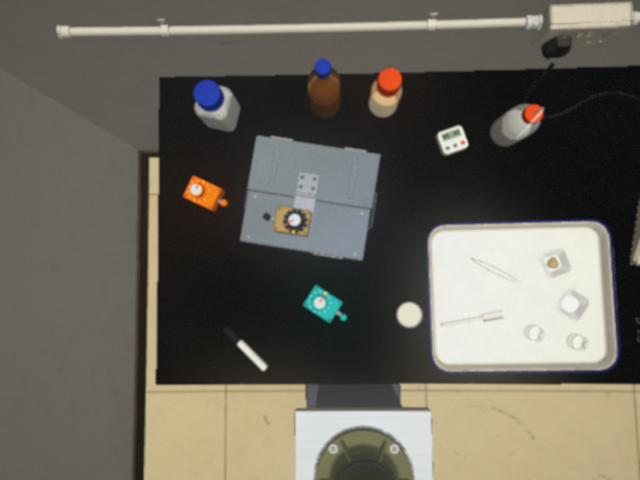

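The true lock is the brass one on the box: at about (280,245) in the scene view and (293,220) in the top view. The orange and turquoise ones are look-alikes. I'll zoom in.

```bash
cat > h.py <<'E'
from cell import *
import cv2,numpy as np
def cam(n):
    return read_camera(n)
def proj(r,P):
    P=np.atleast_2d(P); V=r["view"]; c=P@V[:3,:3].T+V[:3,3]
    s=np.c_[c[:,0]/-c[:,2],-c[:,1]/-c[:,2]]; q=(s**2).sum(1,keepdims=True)
    s=s*(1+r["k1"]*q); K=r["intrinsics"]; return s*[K[0,0],K[1,1]]+[K[0,2],K[1,2]]
def unproj(r,uv,z):
    K=r["intrinsics"]; d=(np.array(uv,float)-[K[0,2],K[1,2]])/[K[0,0],K[1,1]]; s=d.copy()
    for _ in range(10): s=d/(1+r["k1"]*(s@s))
    V=r["view"]; R=V[:3,:3]; c=-R.T@V[:3,3]; w=R.T@[s[0],-s[1],-1]
    return c+w*(z-c[2])/w[2]
def crop(r,u0,v0,w,h,k):
    return cv2.resize(r["frame"][v0:v0+h,u0:u0+w,::-1],None,fx=k,fy=k,interpolation=cv2.INTER_CUBIC)
def lockpt(x,y,yaw,p,z0=0.081):
    c,s=np.cos(yaw),np.sin(yaw); p=np.atleast_2d(p)
    return np.c_[x+c*p[:,0]-s*p[:,1],y+s*p[:,0]+c*p[:,1],z0+p[:,2]]
E
python3 - <<'E'
from h import *
s=cam("scene");t=cam("top")
cv2.imwrite("pics/c1.png",np.hstack([crop(s,245,220,60,60,6.66),crop(t,258,195,60,60,6.66)]))
def mid(e): return [(e[0]+e[2])/2,(e[1]+e[3])/2]
# initial guesses
print("dial top cam",unproj(t,(295,219.5),.147),"scene",unproj(s,(279.5,234),.147))
print("knob top cam",unproj(t,(266.5,217),.125),"scene",unproj(s,(257,254.5),.125))
E
```

```text
dial top cam [0.58467586 0.14370437 0.147     ] scene [0.58275864 0.14745248 0.147     ]
knob top cam [0.59312702 0.20702407 0.125     ] scene [0.59568529 0.20322512 0.125     ]
```

View pics/c1.png

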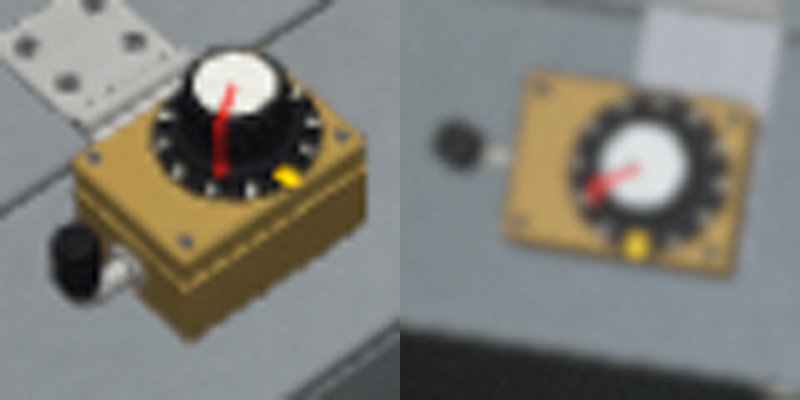

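The line appears to sit about two ticks clockwise of yellow. I'll fit the lock's pose from its case corners, the knob and the line.

```bash
cat > fit.py <<'E'
from h import *
from scipy.optimize import least_squares
s=cam("scene");t=cam("top")
k=6.66
T=lambda x,y:((x-400+.5)/k-.5+258,(y+.5)/k-.5+195)
S=lambda x,y:((x+.5)/k-.5+245,(y+.5)/k-.5+220)
# lock pts: front=+y
P=[[45,-28,42],[-30,-28,42],[-30,28,42],[45,28,42],[64,0,44],[0,0,66]]
ot=[T(530,70),T(757,105),T(733,277),T(505,238),T(458,143),T(643,166)]
PS=[[45,-28,42],[-30,28,42],[45,28,42],[64,0,44],[0,0,66],[45,28,0],[-30,28,0]]
os_=[S(73,160),S(366,142),S(185,278),S(75,232),S(236,82),S(192,342),S(366,215)]
P=np.array(P)/1e3;PS=np.array(PS)/1e3
def res(v,w=(1,1)):
    return np.r_[(proj(t,lockpt(*v,P))-ot).ravel()*w[0],(proj(s,lockpt(*v,PS))-os_).ravel()*w[1]]
for w in((1,1),(1,0),(0,1)):
    f=least_squares(res,[.585,.145,1.45],args=(w,)); print(w,f.x[:2],np.degrees(f.x[2]),np.round(f.fun,1))
f=least_squares(res,[.585,.145,1.45]).x
# line angle at top rim
for r,u in((t,T(600,188)),(s,S(222,112))):
    c0=proj(r,lockpt(*f,[0,0,.066])); o=T(643,166) if r is t else S(236,82)
    A=np.radians(np.arange(0,360,5)); # clockwise from +y toward +x
    L=lockpt(*f,np.c_[16.5*np.sin(A),16.5*np.cos(A),0*A+66]/1e3)
    d=proj(r,L)-c0; e=np.array(u)-o
    i=np.argmin(np.abs(np.angle(np.exp(1j*(np.arctan2(d[:,1],d[:,0])-np.arctan2(e[1],e[0])))))); print("line",i*5)
E
python3 fit.py
```

```text
(1, 1) [0.58473583 0.1438648 ] 80.69756799668549 [ 0.2 -0.3  0.4 -0.5  0.1 -0.7 -0.1 -0.   0.2  0.1  0.9 -0.  -0.9  0.1
  0.6 -0.4 -0.1 -1.8  0.1  1.4 -0.1  0.6 -0.3  1.4  0.7  1.5]
(1, 0) [0.58412546 0.14451596] 80.38213817174336 [ 0.  -0.2  0.2 -0.1 -0.3 -0.3 -0.4  0.1 -0.1  0.2  0.6  0.3 -0.   0.
  0.  -0.  -0.  -0.   0.   0.  -0.   0.  -0.   0.   0.   0. ]
(0, 1) [0.58554702 0.14308437] 80.96631655105801 [ 0.  -0.   0.  -0.   0.  -0.   0.  -0.   0.  -0.   0.  -0.  -0.9 -0.2
  0.6 -0.9 -0.  -2.2  0.2  1.  -0.2  0.2 -0.2  1.   0.6  1.1]
line 55
line 60
```

Lock at about (0.585, 0.144), yaw 80.7°, with the dial at 2 clicks, so it needs +60° clockwise. First I'll move above it.

>>> {"op": "play_rows", "data": {
  "steps": [
    [[0, 0, -0.03, 0, 0, 0, 0.087], [0.0295, -0.0266, -0.01, 0, 0, 0, 0.06], [0.0295, -0.0266, 0, 0, 0, 0, 0.06], [0.0295, -0.0266, 0, 0, 0, 0, 0.06], [0.0295, -0.0266, 0, 0, 0, 0, 0.06], [0.0295, -0.0266, 0, 0, 0, 0, 0.06], [0.0295, -0.0266, 0, 0, 0, 0, 0.06], [0.0295, -0.0266, 0, 0, 0, 0, 0.06], [0.0295, -0.0266, 0, 0, 0, 0, 0.06], [0.0295, -0.0266, 0, 0, 0, 0, 0.06], [0.0295, -0.0266, 0, 0, 0, 0, 0.06]]
  ]
}}

```text
time_s: 2.1
tool_pos: [0.4304, -0.2212, 0.2629]
tool_rot: [179.9, -0.0, 25.1]
force: [1.2, -0.5, 0.3]
grip_width: 0.0599
grasp_force: 0.0
```

>>> {"op": "play_rows", "data": {
  "steps": [
    [[0.0295, -0.0266, 0, 0, 0, 0, 0.06], [0.0295, -0.0266, 0, 0, 0, 0, 0.06], [0.0295, -0.0266, 0, 0, 0, 0, 0.06], [0.0295, -0.0266, 0, 0, 0, 0, 0.06], [0.0295, -0.0266, 0, 0, 0, 0, 0.06], [0.0295, -0.0266, 0, 0, 0, 0, 0.06], [0.0295, -0.0266, 0, 0, 0, 0, 0.06], [0.0295, -0.0266, 0, 0, 0, 0, 0.06], [0.0295, -0.0266, 0, 0, 0, 0, 0.06], [0.0295, -0.0266, 0, 0, 0, 0, 0.06], [0, 0, 0, 0, 0, 0, 0.06]]
  ]
}}

```text
time_s: 3.2
tool_pos: [0.5841, 0.1503, 0.2622]
tool_rot: [-179.7, -0.1, 25.6]
force: [0.6, 0.3, -0.4]
grip_width: 0.0601
grasp_force: 0.0
```

>>> {"op": "play_rows", "data": {
  "steps": [
    [[0, 0, 0, 0, 0, -0.145, 0.06], [0, 0, 0, 0, 0, -0.145, 0.06], [0, 0, 0, 0, 0, -0.145, 0.06], [0, 0, 0, 0, 0, -0.145, 0.06], [0, 0, 0, 0, 0, -0.145, 0.06], [0, 0, 0, 0, 0, -0.145, 0.06], [0, 0, 0, 0, 0, -0.145, 0.06], [0, 0, 0, 0, 0, -0.145, 0.06], [0, 0, 0, 0, 0, -0.145, 0.06], [0, 0, 0, 0, 0, -0.145, 0.06], [0, 0, 0, 0, 0, 0, 0.06], [0, 0, 0, 0, 0, 0, 0.06]]
  ]
}}

```text
time_s: 4.4
tool_pos: [0.5844, 0.1426, 0.2625]
tool_rot: [-180.0, 0.0, 107.9]
force: [0.6, 0.0, 0.6]
grip_width: 0.0603
grasp_force: 0.0
```

>>> {"op": "play_rows", "data": {
  "steps": [
    [[0.001, 0.001, 0.03, 0, 0, 0, 0.06], [0, 0, 0.03, 0, 0, 0, 0.06], [0, 0, 0.03, 0, 0, 0, 0.06], [0, 0, 0.015, 0, 0, 0, 0.06], [0, 0, 0, 0, 0, 0, 0.06]]
  ]
}}

```text
time_s: 4.9
tool_pos: [0.5837, 0.1437, 0.1555]
tool_rot: [-179.8, -0.0, 108.1]
force: [0.3, -0.4, 0.2]
grip_width: 0.0602
grasp_force: 0.0
```

```bash
python3 - <<'E'
from h import *
s=cam("scene");t=cam("top")
cv2.imwrite("pics/c2.png",np.hstack([crop(s,235,185,80,100,5),crop(t,253,170,80,100,5)]))
E
```

```text
(no output)
```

View pics/c2.png

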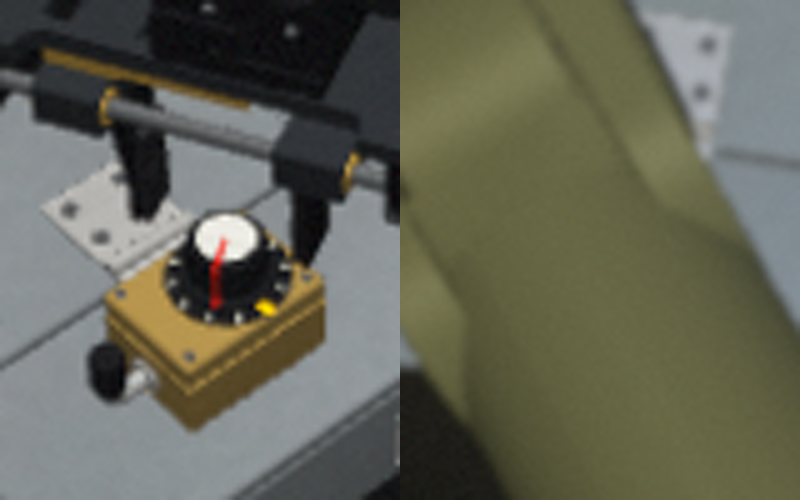

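The finger tips at crop (148,215) and (310,255) straddle the dial top at (228,238). I'll go down and grip.

>>> {"op": "play_rows", "data": {
  "steps": [
    [[0, 0, 0.014, 0, 0, 0, 0.06], [0, 0, 0.012, 0, 0, 0, 0.06], [0, 0, 0, 0, 0, 0, 0.06], [0, 0, 0, 0, 0, 0, 0.025], [0, 0, 0, 0, 0, 0, 0.025], [0, 0, 0, 0, 0, 0, 0.025], [0, 0, 0, 0, 0, 0, 0.025], [0, 0, 0, 0, 0, 0, 0.025]]
  ],
  "force": 25
}}

```text
time_s: 5.8
tool_pos: [0.5854, 0.1445, 0.1319]
tool_rot: [180.0, 0.0, 108.2]
force: [0.4, -0.7, 0.6]
grip_width: 0.0322
grasp_force: 25.0
```

>>> {"op": "play_rows", "data": {
  "steps": [
    [[0, 0, 0, 0, 0, 0.105, 0.025], [0, 0, 0, 0, 0, 0.105, 0.025], [0, 0, 0, 0, 0, 0.105, 0.025], [0, 0, 0, 0, 0, 0.105, 0.025], [0, 0, 0, 0, 0, 0.105, 0.025], [0, 0, 0, 0, 0, 0.105, 0.025], [0, 0, 0, 0, 0, 0.105, 0.025], [0, 0, 0, 0, 0, 0.105, 0.025], [0, 0, 0, 0, 0, 0.105, 0.025], [0, 0, 0, 0, 0, 0.105, 0.025], [0, 0, 0, 0, 0, 0, 0.025]]
  ]
}}

```text
time_s: 6.9
tool_pos: [0.5853, 0.1444, 0.1318]
tool_rot: [179.9, -0.0, 48.0]
force: [-0.9, -1.1, 2.4]
grip_width: 0.0322
grasp_force: 25.0
```

>>> {"op": "play_rows", "data": {
  "steps": [
    [[0, 0, 0, 0, 0, 0, 0.06], [0, 0, 0, 0, 0, 0, 0.06], [0, 0, 0, 0, 0, 0, 0.06], [0, 0, -0.03, 0, 0, 0, 0.06], [0, 0, -0.03, 0, 0, 0, 0.06], [0, 0, -0.02, 0, 0, 0, 0.06], [0, 0, 0, 0, 0, 0, 0.06]]
  ]
}}

```text
time_s: 7.6
tool_pos: [0.5867, 0.1454, 0.2148]
tool_rot: [179.8, -0.3, 48.0]
force: [-0.5, -0.0, 0.0]
grip_width: 0.0598
grasp_force: 0.0
```

```bash
python3 - <<'E'
from h import *
s=cam("scene")
cv2.imwrite("pics/c3.png",crop(s,245,215,60,60,9))
E
```

```text
(no output)
```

View pics/c3.png

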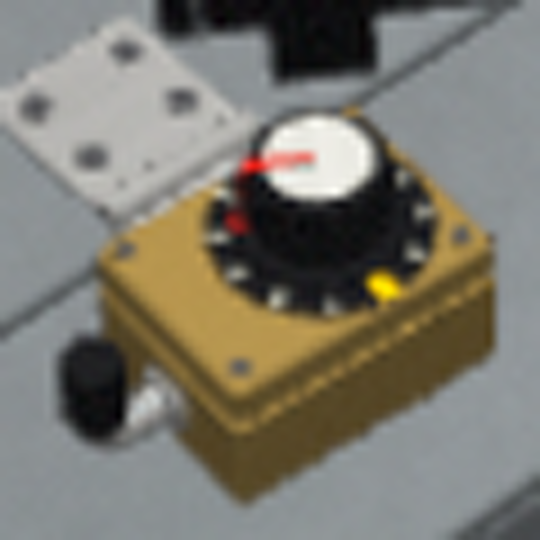

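Clockwise from yellow at (384,287), the ticks are at (330,303), (280,298), (235,272) and (215,238). The red line ends near (238,225) on the flange. I'll check which notch this is by projection.

```bash
python3 - <<'E'
from h import *
s=cam("scene");f=(.5848,.1439,np.radians(80.8))
C=lambda q:np.round((q-[245,215]+.5)*9-.5)
c=C(proj(s,lockpt(*f,[0,0,.066])))[0]
for a in(0,90,105,120,135,150):
    A=np.radians(a);u=np.array([np.sin(A),np.cos(A)])
    for r,z in((16.5,66),(19,45.5),(24,42)):
        print(a,r,C(proj(s,lockpt(*f,np.array([*(u*r),z])/1e3)))[0],end=' ')
    print()
print("centre",c)
E
```

```text
0 16.5 [366. 202.] 0 19 [375. 268.] 0 24 [390. 290.] 
90 16.5 [262. 199.] 90 19 [257. 264.] 90 24 [241. 285.] 
105 16.5 [251. 187.] 105 19 [245. 250.] 105 24 [226. 268.] 
120 16.5 [246. 173.] 120 19 [238. 234.] 120 24 [217. 248.] 
135 16.5 [245. 159.] 135 19 [237. 218.] 135 24 [216. 227.] 
150 16.5 [249. 145.] 150 19 [242. 202.] 150 24 [222. 207.] 
centre [318. 161.]
```

The dial is at 120° (rim end, flange end and ticks all agree). On to the knob.

>>> {"op": "play_rows", "data": {
  "steps": [
    [[0, 0, 0, 0, 0, -0.143, 0.04], [0, 0, 0, 0, 0, -0.143, 0.04], [0, 0, 0, 0, 0, -0.143, 0.04], [0, 0, 0, 0, 0, -0.143, 0.04], [0.032, 0, 0, 0, 0, 0, 0.04], [0.0315, 0, 0, 0, 0, 0, 0.04], [0, 0, 0.03, 0, 0, 0, 0.04], [0, 0, 0.03, 0, 0, 0, 0.04], [0, 0, 0.02, 0, 0, 0, 0.04], [0, 0, 0, 0, 0, 0, 0.04]]
  ],
  "force": 20
}}

```text
time_s: 8.7
tool_pos: [0.592, 0.2056, 0.1263]
tool_rot: [-179.5, 0.2, 80.8]
force: [-0.1, -0.3, -0.9]
grip_width: 0.0398
grasp_force: 0.0
```

```bash
python3 - <<'E'
from h import *
s=cam("scene")
cv2.imwrite("pics/c4.png",crop(s,225,195,80,80,7))
E
```

```text
(no output)
```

View pics/c4.png

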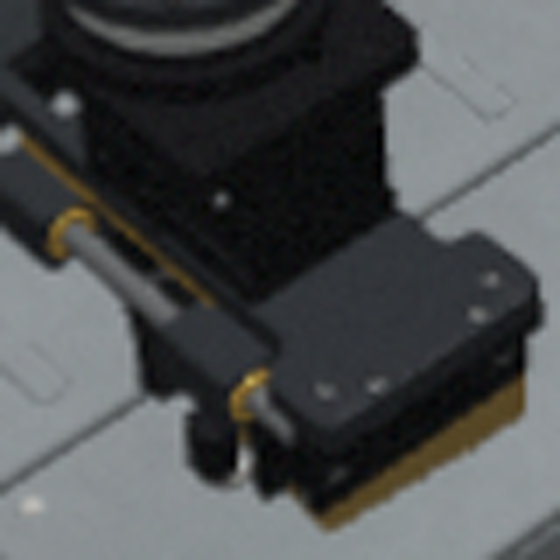

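The knob at crop (215,445) sits between the fingers at (165,390) and (275,490). I'll go down, grip and pull.

>>> {"op": "play_rows", "data": {
  "steps": [
    [[0.001, 0.001, 0.01, 0, 0, 0, 0.04], [0, 0, 0.008, 0, 0, 0, 0.04], [0, 0, 0, 0, 0, 0, 0.04], [0, 0, 0, 0, 0, 0, 0.01], [0, 0, 0, 0, 0, 0, 0.01], [0, 0, 0, 0, 0, 0, 0.01], [0, 0, 0, 0, 0, 0, 0.01], [0, 0, 0, 0, 0, 0, 0.01]]
  ],
  "force": 20
}}

```text
time_s: 9.55
tool_pos: [0.5968, 0.2082, 0.114]
tool_rot: [179.9, -0.0, 80.8]
force: [1.0, -0.1, 1.2]
grip_width: 0.0142
grasp_force: 20.0
```

>>> {"op": "play_rows", "data": {
  "steps": [
    [[0.003, 0, 0, 0, 0, 0, 0.01], [0.003, 0, 0, 0, 0, 0, 0.01], [0.003, 0, 0, 0, 0, 0, 0.01], [0.003, 0, 0, 0, 0, 0, 0.01], [0.003, 0, 0, 0, 0, 0, 0.01], [0.003, 0, 0, 0, 0, 0, 0.01], [0.003, 0, 0, 0, 0, 0, 0.01], [0.002, 0, 0, 0, 0, 0, 0.01]]
  ]
}}

```text
time_s: 10.35
tool_pos: [0.5999, 0.2311, 0.1135]
tool_rot: [-180.0, 0.0, 80.8]
force: [0.3, -1.8, -0.9]
grip_width: 0.0145
grasp_force: 20.0
```

>>> {"op": "play_rows", "data": {
  "steps": [
    [[0.001, 0, 0, 0, 0, 0, 0.01], [0.001, 0, 0, 0, 0, 0, 0.01], [0.001, 0, 0, 0, 0, 0, 0.01], [0, 0, 0, 0, 0, 0, 0.01]]
  ]
}}

```text
time_s: 10.75
tool_pos: [0.6004, 0.2338, 0.1135]
tool_rot: [-180.0, 0.0, 80.8]
force: [-0.2, -1.3, -0.8]
grip_width: 0.0145
grasp_force: 20.0
```

>>> {"op": "play_rows", "data": {
  "steps": [
    [[0.001, 0, 0, 0, 0, 0, 0.01], [0.001, 0, 0, 0, 0, 0, 0.01], [0, 0, 0, 0, 0, 0, 0.01], [0, 0, 0, 0, 0, 0, 0.01]]
  ]
}}

```text
time_s: 11.15
tool_pos: [0.6006, 0.234, 0.1132]
tool_rot: [-180.0, 0.2, 80.7]
force: [-1.0, -5.3, 0.3]
grip_width: 0.0145
grasp_force: 20.0
```

The force rose to 5 N with no further travel, so the shackle is at its stop. Release, rise and move above the case.

>>> {"op": "play_rows", "data": {
  "steps": [
    [[0, 0, 0, 0, 0, 0, 0.04], [0, 0, 0, 0, 0, 0, 0.04], [0, 0, 0, 0, 0, 0, 0.04], [0, 0, -0.035, 0, 0, 0, 0.05], [0, 0, -0.035, 0, 0, 0, 0.08], [0, 0, 0, 0, 0, 0, 0.08], [-0.04, 0, 0, 0, 0, 0, 0.08], [-0.04, 0, 0, 0, 0, 0, 0.08], [0, 0, 0, 0, 0, 0, 0.08], [0, 0, 0, 0, 0, 0, 0.08], [0, 0, 0, 0, 0, 0, 0.08]]
  ],
  "force": 40
}}

```text
time_s: 12.25
tool_pos: [0.5878, 0.1584, 0.1837]
tool_rot: [180.0, -0.1, 80.9]
force: [-0.3, 0.4, 1.2]
grip_width: 0.0792
grasp_force: 0.0
```

```bash
python3 - <<'E'
from h import *
s=cam("scene")
o=get_obs();print(o["tool_pos"],o["tool_rot"])
cv2.imwrite("pics/c5.png",crop(s,225,195,90,90,6.6))
E
```

```text
[0.58770901 0.15868003 0.18362838] [-1.79999743e+02 -7.57951404e-02  8.09127337e+01]
```

View pics/c5.png

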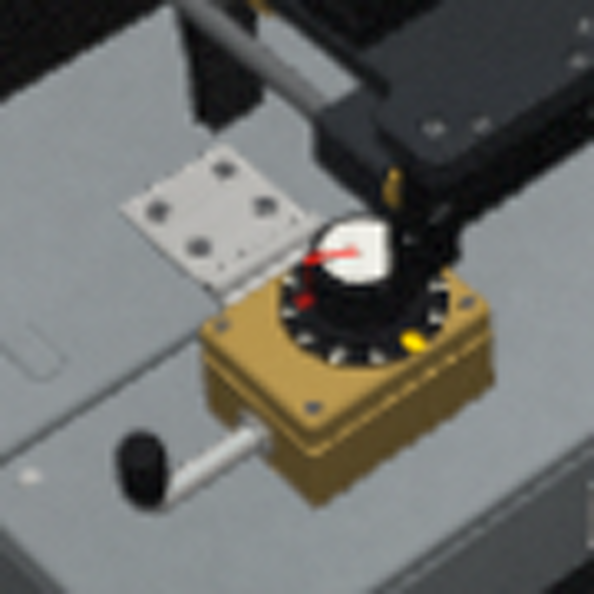

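The shackle is out, its bar showing from (165,495) to (265,435), and the TCP is centred on the case at lock x ≈ 12 mm. I'll go down and grip the case.

>>> {"op": "play_rows", "data": {
  "steps": [
    [[-0.001, 0, 0.03, 0, 0, 0, 0.08], [0, 0, 0.03, 0, 0, 0, 0.08], [0, 0, 0.02, 0, 0, 0, 0.08], [0, 0, 0.009, 0, 0, 0, 0.08], [0, 0, 0, 0, 0, 0, 0.08], [0, 0, 0, 0, 0, 0, 0.08]]
  ]
}}

```text
time_s: 12.9
tool_pos: [0.5883, 0.1568, 0.0954]
tool_rot: [179.9, -0.1, 80.8]
force: [0.3, 1.0, -0.4]
grip_width: 0.08
grasp_force: 0.0
```

>>> {"op": "play_rows", "data": {
  "steps": [
    [[0, 0, 0, 0, 0, 0, 0.065], [0, 0, 0, 0, 0, 0, 0.05], [0, 0, 0, 0, 0, 0, 0.05], [0, 0, 0, 0, 0, 0, 0.05], [0, 0, 0, 0, 0, 0, 0.05], [0, 0, 0, 0, 0, 0, 0.05], [0, 0, 0, 0, 0, 0, 0.05]]
  ],
  "force": 40
}}

```text
time_s: 13.6
tool_pos: [0.5876, 0.1556, 0.0949]
tool_rot: [-180.0, 0.0, 80.8]
force: [-2.6, -1.5, 5.7]
grip_width: 0.0556
grasp_force: 40.0
```

Gripped at 55.6 mm. I'll lift slowly and straight.

>>> {"op": "play_rows", "data": {
  "steps": [
    [[0, 0, -0.005, 0, 0, 0, 0.05], [0, 0, -0.005, 0, 0, 0, 0.05], [0, 0, -0.008, 0, 0, 0, 0.05], [0, 0, -0.01, 0, 0, 0, 0.05], [0, 0, -0.01, 0, 0, 0, 0.05], [0, 0, -0.01, 0, 0, 0, 0.05], [0, 0, 0, 0, 0, 0, 0.05]]
  ]
}}

```text
time_s: 14.3
tool_pos: [0.5891, 0.1562, 0.1448]
tool_rot: [179.8, -0.1, 80.8]
force: [0.7, -0.0, -4.5]
grip_width: 0.0558
grasp_force: 40.0
```

>>> {"op": "play_rows", "data": {
  "steps": [
    [[0, 0, -0.012, 0, 0, 0, 0.05], [0, 0, -0.012, 0, 0, 0, 0.05], [0, 0, -0.012, 0, 0, 0, 0.05], [0, 0, -0.01, 0, 0, 0, 0.05], [0, 0, -0.006, 0, 0, 0, 0.05], [0, 0, -0.003, 0, 0, 0, 0.05], [0, 0, 0, 0, 0, 0, 0.05], [0, 0, 0, 0, 0, 0, 0.05], [0, 0, 0, 0, 0, 0, 0.05], [0, 0, 0, 0, 0, 0, 0.05], [0, 0, 0, 0, 0, 0, 0.05], [0, 0, 0, 0, 0, 0, 0.05]]
  ]
}}

```text
time_s: 15.5
tool_pos: [0.5878, 0.1557, 0.1974]
tool_rot: [-180.0, 0.0, 80.8]
force: [-0.3, -0.1, -4.0]
grip_width: 0.0558
grasp_force: 40.0
```

```bash
python3 - <<'E'
from h import *
s=cam("scene")
o=get_obs();print({k:np.round(o[k],4) for k in("tool_pos","tool_rot","force","wrist_torque","joint_velocities","grip_width")})
cv2.imwrite("pics/c6.png",crop(s,205,115,130,170,3.5))
E
```

```text
{'tool_pos': array([0.5878, 0.1557, 0.1974]), 'tool_rot': array([-1.799925e+02,  5.600000e-03,  8.077920e+01]), 'force': array([ 0.368 ,  0.1622, -3.9071]), 'wrist_torque': array([-0.05  , -0.0413, -0.041 ]), 'joint_velocities': array([-0.0402, -0.0069,  0.0197, -0.0023, -0.1108, -0.0099,  0.0301]), 'grip_width': np.float64(0.0558)}
```

View pics/c6.png

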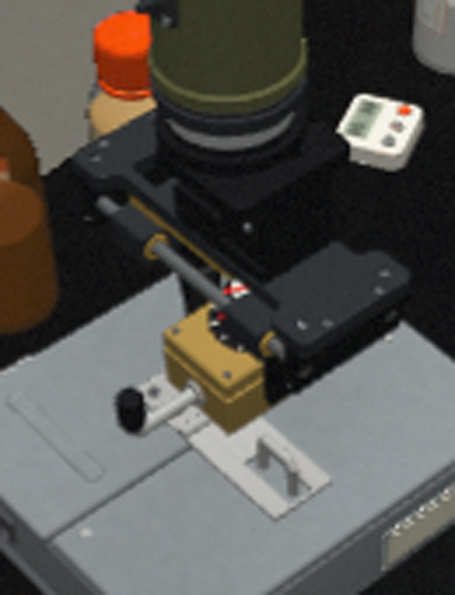

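The lock at crop (215,375) is held level with its shackle out, clear of the staple at (275,465). It has risen about 10.2 cm and carries about 4 N of weight. The timer is where it was.

```bash
python3 -c "from cell import *; print(sign_off())"
```

```text
the job is handed in; nothing more can be done
None
```

I turned the dial to the fourth tick, pulled the shackle out to its stop with the lock still on the staple, and lifted the lock off. I handed the job in at about 15.5 s, with the gripper holding the lock still and level, shackle open, about 10 cm above where it sat.

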